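# Photograph a candlestick for the inventory

## Task

Photograph the polished brass candlestick for the parish inventory: it lies with its nozzle propped on the cork bolster. Stand it upright on the open table and let go, then take it afresh and set it down gently, upright, in the middle of the round plinth, with a side of its square foot squarely facing the camera, and let go. Then press the camera's shutter button to its halfway stop, hold it there for a full second while it focuses, press it fully down and let it come up again; leave the bobeches, snuffer and brush where they lie.

Things in the scene. Friction and masses are not known exactly. Their poses are not given: they have to be found in the camera images.
- candlestick: Brass candlestick 150 mm tall, loose, 0.45 to 0.7 kg, centre of mass 35 mm above its underside. Square foot 64 mm wide, 10 mm high, steps in to 38 mm at height 22; square column 28 x 28 mm from there to 118, flats parallel to the foot's sides; round nozzle 28 mm across from 118 to 150. Origin: centre of the foot's underside; z towards the nozzle, x and y square to the foot's sides.
- column_grip (a point): Point on the candlestick's axis 96 mm from its underside. It starts lying on a bottom edge of its foot, column sloping 10 degrees up to the nozzle, this point 48 mm above the table. Fingers across the column here, hand leaning back 40 degrees towards the nozzle's side, can turn it up on to its foot, ending leaning 40 degrees the other way.
- nozzle_rim (a point): Centre of the top of the candlestick's nozzle, 150 mm along z from the candlestick's origin. Once it stands, the round nozzle can be gripped straight from above in any direction, about 20 mm below the rim.
- bolster: Fixed cork roll 40 mm in diameter, 100 mm long, its top 40 mm above the table, between two wooden cheeks 21 mm high on a 56 x 112 mm board. Origin: centre of its underside; y along the roll; the nozzle rests across it and points along its +x, the foot's origin lies 131 mm on its -x side.
- plinth_top (a point): Centre of the flat top of the round dark wooden photo plinth: disc 150 mm in diameter (flat to 142 mm), 25 mm high, fixed, 0.26 to 0.31 m in front of the camera's origin on its lens axis; frame parallel to the camera's. A fixed LED panel lamp, 0.245 m high, stands at x -0.15 to -0.20, y -0.26 to -0.30 in this frame (away from the robot).
- camera: Camera on a low iron stand, fixed. Origin: on the table under its middle; +x is the way the lens looks (level, to the plinth), z up. Black body 134 mm wide (y), 42 mm deep (x), flat metal top deck 158 mm above the table; lens 68 mm in diameter, front 80 mm ahead of the origin, axis 115 mm up. Dials on the deck are at most 7 mm high, the nearest 28 mm left (+y) of the button's centre.
- button_top (a point): Centre of the top of the shutter button, a flat round metal button 20 mm in diameter at the right end of the camera's deck (4 mm ahead and 47 mm to the right, -y, of the camera's origin), its top 173 mm above the table when up. It is pressed straight down. This point moves with the button.
- shutter_half (a joint): First stage of the shutter button: 0 = up, 0.004 m = at the halfway stop. Light spring: 0.8 N at first, 2.8 N at the halfway stop, where the resistance jumps to 9 N before anything moves further.
- shutter_full (a joint): Second stage, beyond the halfway stop: 0 = not tripped, 0.004 m = fully down on a hard stop (the button's top is then 8 mm below its rest height). Needs 9 N to start and 12 N at the bottom. Springs back with the first stage when let go.
- bobeche_a: Loose brass bobeche (candle drip pan), a shallow flared dish 94 mm in diameter and 18 mm high. Origin: centre of its underside. Bystander.
- bobeche_b: Another brass bobeche, the same as the first. Bystander.
- snuffer: Pewter candle snuffer: conical cup 42 mm wide and 61 mm high standing mouth down, with a thin handle, 216 mm long in all along its x; the cup is at +75 mm. Origin on the table near the middle. Bystander.
- brush: Stiff black horsehair brush, bristles up, walnut handle, 200 mm long along its x (bristles towards +x), 46 mm wide, 42 mm high. Origin on the table near the middle. Bystander.
Not all that is in view belongs to the job. What is shaped like the camera but red is not meant. There is more than one size of the candlestick; the one meant has the size given above.

How it is judged:
By the outcome, as a careful person would: the job done as asked, in the order asked, and still so for the second after the job is handed in, with the robot touching nothing.
It also fails if it takes over 67 s, if anything falls off the work surface, if the arm or the gripper's body presses on something with over 40 N, if the wrist force passes 120 N, or if a joint passes its speed limit or range.

## Robot

A 6-joint arm with a two-finger parallel gripper is mounted at the origin on the work surface. World frame = base frame: x ahead of the robot, y to its left, z up, the work surface at z = 0. Lengths are in mm, angles in degrees, forces in N, time in s.
With the tool pointing down it reaches from about 300 to 850 mm from the base axis. Payload 4.2 kg.
Tool frame: the origin (TCP) lies midway between the tips of the shut fingers; the grasp point (between the pads) lies 19 mm behind it (pinch_z is the distance from the TCP to the grasp point, in mm); z points along the fingers, y is the line along which they close (so a half turn about z gives the same grasp; the last joint's range is limited). The gripper opens to 91 mm and grips with 3 to 60 N. Pads are 32 mm wide; open, the fingers measure 118 mm over their backs; the gripper's body (76 mm by 178 mm) begins 60 mm behind the grasp point.
Start: joints at [-77.292, 18.312, 89.639, -0, 72.044, -1.146], TCP at [137.686, -558.288, 213.976] pointing down, gripper open.
Joint ranges: [-177.97, 177.97], [-48.28, 115.42], [12.27, 149.76], [-77.06, 257.06], [2.81, 150.46], [-146.56, 146.56]. Speed limits (degrees/s): [147.25, 147.25, 180, 180, 180, 180].

## Interface

Orientations are given as [roll, pitch, yaw] about the fixed x, y, z axes, in that order (R = Rz(yaw) Ry(pitch) Rx(roll)).
In Python, from workcell import * gives the robot as it stands.
- The arm moves only by the tool step_arm, never from a script. Its argument "steps" is a list of rows, each a list of 7 numbers: the turn, a rotation vector about the tool's x, y, z in degrees, then the shift along the tool's x, y, z in mm, then the opening, from 0 (shut) to 1 (fully open). In form: [[rx, ry, rz, x, y, z, hand], ...]. A call has exactly 8 rows; each row shifts and turns the commanded pose from where the row before left it, along the tool's axes as they then stand; what a row does not reach is not made up. A row lasts 1/8 s, in which the tool goes at most 62.5 mm and 10.7 degrees, less where a joint would pass 70% of its speed; a pose out of reach is approached as far as the arm can. A call is refused whole if a number of a shift passes 62.5 or a number of a turn 10.7, either way. A call with a gripper value outside its range is refused whole. The fingers move at their own pace and stop on an object; "force" is the grip in N (left out, the last holds). Time passes only in rows, so rows that do not move let the fingers close, or fill a call up. It gives the time, the measured TCP pose, the force, the opening and the grip force at its end, in the units of the state.
- state(): the state, without advancing time (a new reading comes with each control period).
- grab_frame(name): name is "scene" or "top"; returns a dict with "image" (420x560x3 uint8, blue, green, red), "fovy" (degrees; the focal length in pixels is half the picture's height over the tangent of half this angle, whatever the lens; pixels are square), "cx", "cy" (the principal point, pixels), "origin" and "rotation" of the camera in the world. Camera axes: x right, y down, z forward; pixel columns grow to the right and rows downward; lengths in mm; the calibration is good to about 2 mm. A picture is of the moment at which its call begins. There is no depth.
- job_done(): hands the job in; it is judged then, once.
The state is a dict: "time_s": time; "qpos": joint angles; "qvel": joint speeds; "effort": joint torques, N m; "ee_pos": TCP position; "ee_rot": TCP orientation; "force": force on the tool from outside, world axes, zero at the start; "torque": the same for the moment, N m; "gripper_width": finger opening in mm; "gripper_force": force on a finger pad.
Only numpy, scipy, OpenCV 4.12 (cv2) and the standard library are available. Lean on these libraries where they do the work, as an engineer would, in place of code of your own. Each camera call takes 0.05 s, during which the arm holds its last target. There are 200 camera calls.

## Working session

There is one attempt and no reset: what is moved stays moved. The work goes in short steps, Python scripts to look and compute and a tool call to move; the robot and the scene stay as the last step left them, time stands still between calls to the robot, and variables do not carry over. Pictures are saved under pics/ and viewed, at most 10 in all, crops included, and the job is handed in when it is done.

Besides the shell and the picture viewer there is one more tool, called after "Call:" as name([rows], argument=value, ...), one row to a line, values as JSON. step_arm: Moves the arm, as the interface text tells. Its arguments: {"type":"object","properties":{"steps":{"type":"array","items":{"type":"array","items":{"type":"number"}}},"force":{"type":"number"}},"required":["steps"]}

```bash
mkdir -p pics; ls; python3 - <<'E'
from workcell import *
import cv2
print(state())
for n in("scene","top"):
    f=grab_frame(n); cv2.imwrite(f"pics/{n}0.png",f["image"]); print(n,f["fovy"],f["cx"],f["cy"],f["origin"],f["rotation"])
E
```

```text
pics
{'time_s': 0.0, 'qpos': array([-7.72924844e+01,  1.83514757e+01,  8.97060897e+01, -1.05855422e-03,
        7.20415890e+01, -1.14529776e+00]), 'qvel': array([-0.00245581, -0.05935424, -0.03531156, -0.05780909,  0.09918416,
        0.0471155 ]), 'effort': array([-1.12627797e-03, -4.12468386e+01, -2.31974852e+01,  7.25046219e-02,
        4.55814740e-02, -1.43739530e-04]), 'ee_pos': array([ 137.56443847, -557.7963772 ,  213.12406228]), 'ee_rot': array([-1.79900845e+02, -9.75669191e-04,  1.38531398e+01]), 'force': array([0.16249399, 0.72900343, 0.12056169]), 'torque': array([-0.0334256 ,  0.04415853,  0.00631577]), 'gripper_force': 0.0, 'gripper_width': 91.21899945249278}
scene 53.27937039053592 278.2160697692774 209.1296643949913 [1368.55638517 -398.11135958  734.51241885] [-126.30231688    1.0598192    65.42735172]
top 49.038021698422156 285.1866704439039 210.8913457181532 [ 275.06627838  -55.1052522  1435.25866337] [-1.67401194e+02 -1.19455461e-01 -8.54388259e+01]
```

View pics/scene0.png

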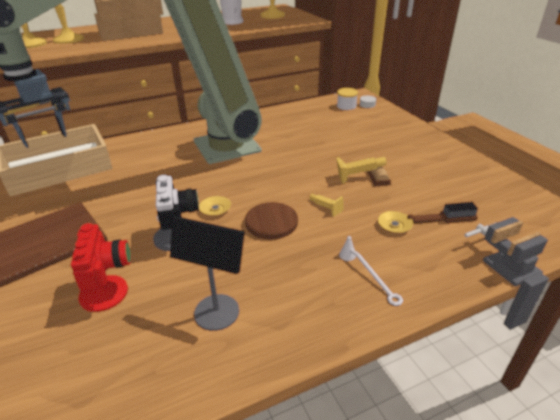

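View pics/top0.png

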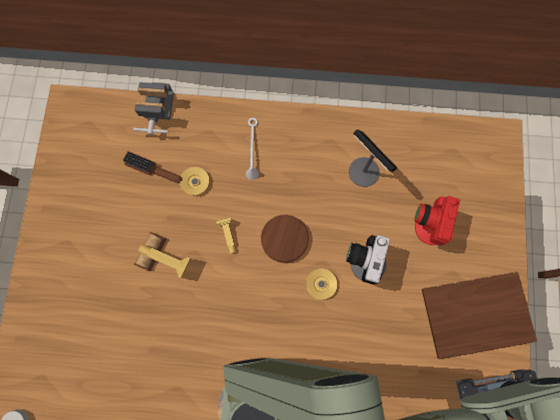

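The scene view shows the candlestick at (360,167) on its bolster (378,177), the plinth at (271,220), the camera at (175,205), a smaller decoy candlestick at (326,203) and the red decoy camera at (100,265). In the top view the candlestick's foot is at (182,268) and its nozzle at (145,252). The plinth is at (285,239), the camera at (370,258) and the lamp at (368,165). Next I'll zoom in.

```bash
cat > h.py <<'E'
import numpy as np, cv2
from scipy.spatial.transform import Rotation as R
def rot(e): return R.from_euler('xyz',e,degrees=True)
def ray(f,u,v):
    F=f["image"].shape[0]/2/np.tan(np.radians(f["fovy"]/2))
    return np.array(f["origin"]), rot(f["rotation"]).apply(np.array([(u-f["cx"])/F,(v-f["cy"])/F,1.]))
def plane(f,u,v,z):
    o,d=ray(f,u,v); return o+d*(z-o[2])/d[2]
def tri(fa,pa,fb,pb):
    o1,d1=ray(fa,*pa);o2,d2=ray(fb,*pb)
    s=np.linalg.lstsq(np.c_[d1,-d2],o2-o1,rcond=None)[0]
    a,b=o1+d1*s[0],o2+d2*s[1]; return (a+b)/2,np.linalg.norm(a-b)
def proj(f,p):
    F=f["image"].shape[0]/2/np.tan(np.radians(f["fovy"]/2))
    c=rot(f["rotation"]).inv().apply(np.array(p)-f["origin"]); return np.array([f["cx"]+F*c[0]/c[2],f["cy"]+F*c[1]/c[2]])
def crop(f,u,v,w,h,k): return cv2.resize(f["image"][v:v+h,u:u+w],None,fx=k,fy=k,interpolation=cv2.INTER_CUBIC)
E
python3 - <<'E'
from workcell import *
from h import *
import pickle
S=grab_frame("scene");T=grab_frame("top");pickle.dump((S,T),open("f0.pkl","wb"))
# 400x300 tiles
a=crop(T,130,230,66,50,6);b=crop(S,330,145,66,50,6);c=crop(T,340,225,66,50,6);d=crop(S,145,170,66,50,6)
cv2.imwrite("pics/crops.png",np.vstack([np.hstack([a,b]),np.hstack([c,d])]))
for n,f in(("S",S),("T",T)):
    hsv=cv2.cvtColor(f["image"],cv2.COLOR_BGR2HSV)
    y=cv2.inRange(hsv,(20,130,90),(32,255,255))
    for c in cv2.findContours(y,0,2)[0]:
        if cv2.contourArea(c)>40: print(n,"yel",cv2.contourArea(c),cv2.minAreaRect(c))
    m=cv2.inRange(hsv,(0,60,20),(12,255,110)) 
    for c in cv2.findContours(m,0,2)[0]:
        if cv2.contourArea(c)>300: print(n,"dark",cv2.contourArea(c),cv2.fitEllipse(c))
E
```

```text
S yel 486.0 ((395.2115173339844, 221.4423065185547), (33.535858154296875, 19.21938133239746), 11.309932708740234)
S yel 399.5 ((214.0, 205.5), (17.0, 30.0), 90.0)
S yel 247.0 ((326.1803283691406, 205.0164031982422), (32.049652099609375, 18.650362014770508), 5.194429397583008)
S yel 420.0 ((360.5, 169.0), (22.0, 47.0), 90.0)
S yel 105.5 ((347.0, 91.5), (7.0, 18.0), 90.0)
S yel 198.0 ((30.0068302154541, 38.55801773071289), (27.801372528076172, 16.64777374267578), 38.290164947509766)
S yel 100.5 ((272.2439270019531, 13.69511604309082), (15.617377281188965, 13.274770736694336), 38.65980529785156)
S yel 259.5 ((67.0, 23.0), (36.0, 26.0), 90.0)
S yel 586.0 ((375.9505310058594, 45.513301849365234), (12.424348831176758, 92.34313201904297), 5.5054779052734375)
S dark 2154.0 ((547.8297729492188, 312.8025207519531), (22.878068923950195, 199.99346923828125), 28.83852195739746)
S dark 532.0 ((30.419391632080078, 265.57281494140625), (15.883460998535156, 76.0350112915039), 68.45674133300781)
S dark 311.5 ((46.05066680908203, 226.35191345214844), (9.397409439086914, 85.14596557617188), 66.848007202
[... 365 characters left out ...]
5909423828125, 48.582733154296875), (82.14492797851562, 136.17430114746094), 82.08696746826172)
T yel 550.5 ((321.0, 283.5), (29.0, 28.0), 90.0)
T yel 387.0 ((162.50244140625, 257.0780334472656), (49.44886779785156, 19.695735931396484), 24.775142669677734)
T yel 546.0 ((194.48077392578125, 180.5961456298828), (27.06402587890625, 26.475677490234375), 11.309932708740234)
T dark 6962.5 ((478.27081298828125, 315.3359680175781), (83.5052719116211, 117.20645904541016), 83.94529724121094)
T dark 1694.5 ((284.7012634277344, 238.46817016601562), (46.45909118652344, 46.6295280456543), 76.68082427978516)
T dark 37297.5 ((-1135.26953125, -19.19200897216797), (50.557735443115234, 1700.412353515625), 0.0)
```

View pics/crops.png

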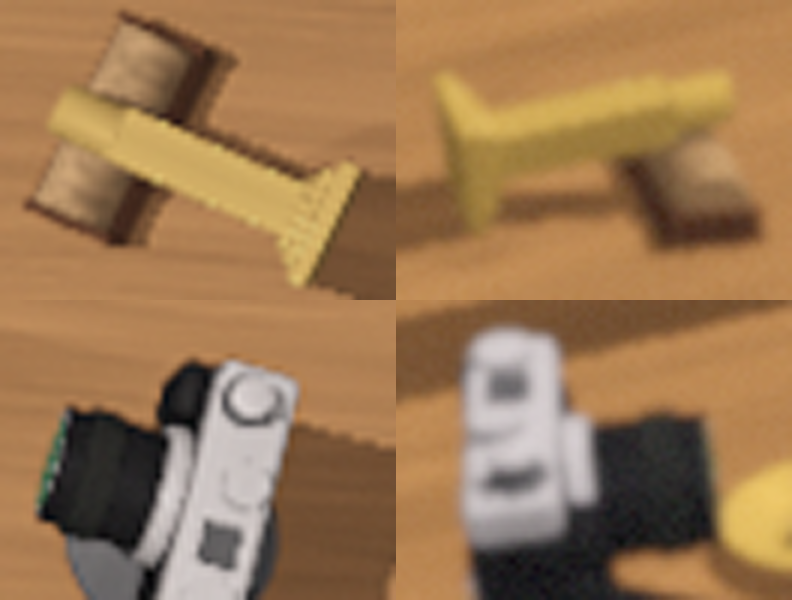

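The crop composite (6x) shows, in the top view, the nozzle tip near composite (70,115) and the foot's edge from (360,165) to (297,285). The shutter button is the ringed disc at (253,395), which is about T(381.8,240.4). In the scene view the button is near (498,350), which is S(227.6-ish,178).

```bash
python3 - <<'E'
from h import *
import pickle
S,T=pickle.load(open("f0.pkl","rb"))
P=plane(T,284.7,238.47,25);print("plinth T",P, "diam", np.linalg.norm(plane(T,284.7-23.2,238.5,25)-plane(T,284.7+23.2,238.5,25)))
def col(f,b):
    hsv=cv2.cvtColor(f["image"],cv2.COLOR_BGR2HSV)
    u,v,w,h=b; m=np.zeros(hsv.shape[:2],np.uint8); m[v:v+h,u:u+w]=cv2.inRange(hsv,(0,60,20),(15,255,140))[v:v+h,u:u+w]; return m
m=col(S,(240,195,64,50)); c=max(cv2.findContours(m,0,2)[0],key=cv2.contourArea); h=cv2.convexHull(c)
print("S plinth",cv2.contourArea(h),cv2.fitEllipse(h),"expected top centre",proj(S,P))
pts=[proj(S,P+71*np.array([np.cos(a),np.sin(a),0])) for a in np.linspace(0,6.28,60)]
print("expected ellipse",cv2.fitEllipse(np.float32(pts)), "bbox hull",cv2.boundingRect(h))
B=plane(T,(253.5/6-.5)+340,225+95.5/6-.5,173);print("button T@173",B,"in S",proj(S,B))
d=np.linalg.norm((B-P)[:2]); x=np.sqrt(d*d-47**2);print("d cam",x+4, "yaw", np.degrees(np.arctan2(*(P-B)[1::-1])-np.arctan2(47,x)))
# deck mask
for n,f,b in(("T",T,(340,220,66,70)),("S",S,(145,165,66,60))):
    hsv=cv2.cvtColor(f["image"],cv2.COLOR_BGR2HSV);u,v,w,hh=b
    m=np.zeros(hsv.shape[:2],np.uint8);m[v:v+hh,u:u+w]=cv2.inRange(hsv,(0,0,150),(180,50,255))[v:v+hh,u:u+w]
    c=max(cv2.findContours(cv2.morphologyEx(m,cv2.MORPH_CLOSE,np.ones((3,3))),0,2)[0],key=cv2.contourArea);r=cv2.minAreaRect(c);print(n,r,cv2.boxPoints(r).tolist())
a=crop(T,355,225,40,60,10);b=crop(S,150,165,40,60,10)
cv2.imwrite("pics/cam.png",np.clip((np.hstack([a,b]).astype(float)-110)*1.75,0,255).astype(np.uint8))
E
```

```text
plinth T [502.13332401 -38.42818388  25.        ] diam 143.70977730961164
S plinth 1789.0 ((267.2123718261719, 223.72525024414062), (40.56272506713867, 61.55567932128906), 67.2391586303711) expected top centre [271.07389612 215.23038412]
expected ellipse ((271.0736999511719, 215.9745330810547), (30.570066452026367, 50.62108612060547), 87.92063903808594) bbox hull (240, 203, 58, 42)
button T@173 [ 494.34201998 -308.66497103  173.        ] in S [165.14638948 194.12301312]
d cam 270.23227743454976 yaw 78.33683836835361
T ((375.26416015625, 257.5754699707031), (18.406312942504883, 45.741065979003906), 15.94539737701416) [[360.132080078125, 277.0377502441406], [372.6981201171875, 233.0565948486328], [390.396240234375, 238.11318969726562], [377.8302001953125, 282.0943603515625]]
S ((166.5, 191.5), (33.0, 21.0), 90.0) [[156.0, 175.0], [177.0, 175.0], [177.0, 208.0], [156.0, 208.0]]
```

View pics/cam.png

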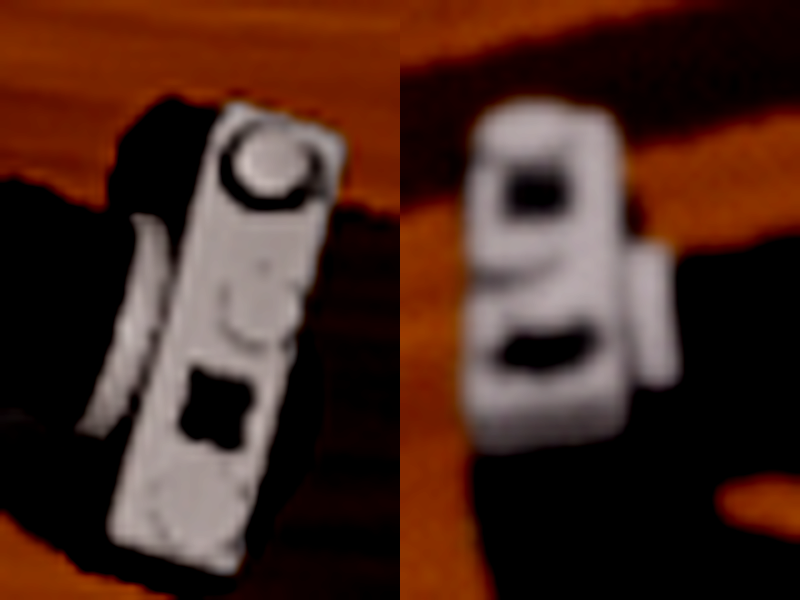

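The contrast crop shows the button's disc at (275,158) on the left, which is T(382.0,240.3). On the right it sits above the dark crescent (545,345), near S(164,196).

```bash
python3 - <<'E'
from h import *
import pickle
S,T=pickle.load(open("f0.pkl","rb"))
for v in (194,195.5,197): print("button tri",tri(T,(382.0,240.3),S,(164.2,v)))
# deck long edges -> yaw at z=158
bp=[[360.13,277.04],[372.70,233.06],[390.40,238.11],[377.83,282.09]]
W=[plane(T,*p,158) for p in bp]; 
for a,b in((0,1),(3,2)): d=W[b]-W[a]; print("deck yaw(+90)",np.degrees(np.arctan2(d[1],d[0]))+90, np.linalg.norm(d))
print("deck centre",np.mean(W,0))
def prof(f,u=None,v=None,r=None):
    g=f["image"][...,2]; return (g[r[0]:r[1],u] if u is not None else g[v,r[0]:r[1]]).tolist()
print("S col271",prof(S,u=271,r=(192,244)))
print("S row218 L",prof(S,v=218,r=(236,256)),"R",prof(S,v=218,r=(286,306)))
print("T row238 L",prof(T,v=238,r=(254,268)),"R",prof(T,v=238,r=(302,316)))
print("T col285",prof(T,u=285,r=(208,222)),prof(T,u=285,r=(256,270)))
E
```

```text
button tri (array([ 494.44336677, -309.98303338,  173.82104367]), np.float64(1.6088748209435526))
button tri (array([ 495.08778905, -310.76368513,  170.08953336]), np.float64(1.6670398381423173))
button tri (array([ 495.73410491, -311.54662726,  166.3470786 ]), np.float64(1.7253755106629))
deck yaw(+90) 76.63552488464734 129.12315810974226
deck yaw(+90) 76.16477445115271 128.8618529050847
deck centre [ 447.94493905 -295.4580598   158.        ]
S col271 [190, 190, 189, 190, 192, 190, 189, 184, 182, 167, 146, 126, 121, 120, 116, 120, 119, 118, 119, 115, 114, 116, 114, 116, 111, 116, 113, 113, 118, 113, 116, 113, 114, 116, 114, 114, 117, 113, 113, 111, 104, 100, 89, 80, 71, 75, 78, 102, 132, 165, 179, 185]
S row218 L [187, 188, 186, 187, 188, 187, 184, 171, 141, 117, 105, 112, 111, 112, 115, 113, 112, 113, 113, 114] R [116, 114, 117, 118, 120, 119, 119, 118, 115, 116, 121, 140, 167, 184, 189, 190, 189, 190, 188, 189]
T row238 L [184, 183, 182, 182, 184, 184, 172, 111, 104, 110, 112, 113, 114, 110] R [101, 101, 102, 102, 100, 90, 82, 112, 114, 111, 139, 176, 173, 173]
T col285 [171, 170, 171, 176, 177, 177, 144, 106, 110, 112, 110, 111, 111, 113] [103, 103, 104, 105, 97, 77, 69, 155, 177, 175, 175, 177, 178, 176]
```

```bash
python3 - <<'E'
from h import *
import pickle
S,T=pickle.load(open("f0.pkl","rb"))
print("plinth tri",tri(T,(284.2,237.9),S,(270.6,217.1)), plane(T,284.2,237.9,25),plane(S,270.6,217.1,25))
# candlestick silhouettes
for n,f,b in(("T",T,(130,232,64,48)),("S",S,(328,145,64,45))):
    hsv=cv2.cvtColor(f["image"],cv2.COLOR_BGR2HSV);u,v,w,h=b
    m=np.zeros(hsv.shape[:2],np.uint8);m[v:v+h,u:u+w]=cv2.inRange(hsv,(21,125,90),(32,255,255))[v:v+h,u:u+w]
    m[:]=(m>0)*255
    c=max(cv2.findContours(m,0,1)[0],key=cv2.contourArea)
    cv2.imwrite(f"pics/m{n}.png",cv2.resize(m[v:v+h,u:u+w],None,fx=6,fy=6,interpolation=0))
    p=np.argwhere(m[v:v+h,u:u+w])[:,::-1]+[u,v]
    d=np.array([-.905,-.425]) if n=="T" else np.array([.98,-.17])
    for it in range(2):
        s=p@d; k=np.linspace(s.min(),s.max(),13); q=np.array([d[1],-d[0]])*-1
        mid=[(p[(s>=a)&(s<b_)]@q) for a,b_ in zip(k[:-1],k[1:])]
        c0=[(x.min()+x.max())/2 for x in mid]; wd=[x.max()-x.min()+1 for x in mid]
        kk=(k[:-1]+k[1:])/2; sel=slice(5,12)
        A=np.polyfit(kk[sel],c0[sel],1); d=d+A[0]*q; d/=np.linalg.norm(d)
    q=np.array([-d[1],d[0]])
    print(n,"dir",d,"smin/max",s.min(),s.max(),"widths",np.round(wd,1),"mids",np.round(c0,1))
    off=np.mean(c0[sel])
    print(n,"tip px",d*s.max()+q*np.mean(c0[sel]),"base px",d*s.min()+q*np.mean(c0[sel]))
# bolster
E
```

```text
plinth tri (array([503.90017448, -38.60121434,  19.97295763]), np.float64(4.090558046999018)) [503.78949941 -36.74168794  25.        ] [509.46874107 -43.10763148  25.        ]
T dir [-0.92507108 -0.37979401] smin/max -307.7369667817902 -272.24879888260114 widths [10.8  9.4 13.2  8.8  9.8  9.4  9.6  8.4 10.   1.   1.   2.4] mids [-110.3 -109.9 -106.4 -108.  -109.2 -109.6 -110.5 -111.4 -111.4 -117.7
 -117.4 -109.7]
T tip px [209.11464906 207.48848609] base px [241.94372704 220.96667959]
S dir [ 0.98830942 -0.15246144] smin/max 309.4961994581087 355.10632744973674 widths [9.5 7.5 4.3 4.3 5.8 6.9 4.3 5.1 5.1 6.4 4.3 4.8] mids [213.2 216.9 217.  216.6 217.2 217.4 216.2 215.6 215.7 217.  216.5 216.7]
S tip px [383.95271094 159.76336539] base px [338.87579184 166.71715135]
```

```bash
python3 - <<'E'
from h import *
import pickle
S,T=pickle.load(open("f0.pkl","rb"))
out=[]
for n,f,b in(("T",T,(130,230,66,50)),("S",S,(330,145,66,50))):
    u,v,w,h=b; im=crop(f,u,v,w,h,6); hsv=cv2.cvtColor(im,cv2.COLOR_BGR2HSV)
    m=cv2.inRange(hsv,(19,90,100),(40,255,255)); m=cv2.morphologyEx(m,cv2.MORPH_OPEN,np.ones((7,7)))
    c=max(cv2.findContours(m,0,1)[0],key=cv2.contourArea); c=cv2.approxPolyDP(c,5,True)
    cv2.drawContours(im,[c],-1,(255,0,0),1); out.append(im)
    print(n,[[round((x+.5)/6-.5+u,1),round((y+.5)/6-.5+v,1)] for x,y in c[:,0].tolist()])
cv2.imwrite("pics/cs.png",np.hstack(out))
E
```

```text
T [[140.1, 245.8], [138.1, 251.2], [155.1, 260.2], [175.6, 268.2], [177.8, 276.2], [179.9, 276.9], [181.6, 275.8], [189.1, 259.2], [188.2, 257.1], [183.4, 257.9], [180.9, 259.9], [178.4, 259.6], [152.4, 247.8], [149.8, 248.1], [142.6, 244.4]]
S [[384.9, 157.4], [371.1, 157.4], [344.9, 162.9], [339.8, 157.9], [336.6, 157.2], [336.6, 160.9], [338.9, 166.9], [338.9, 174.1], [342.1, 182.1], [345.9, 179.8], [347.1, 174.4], [362.9, 169.9], [370.4, 169.9], [376.1, 167.8], [377.6, 165.8], [383.9, 164.4], [385.2, 162.8]]
```

View pics/cs.png

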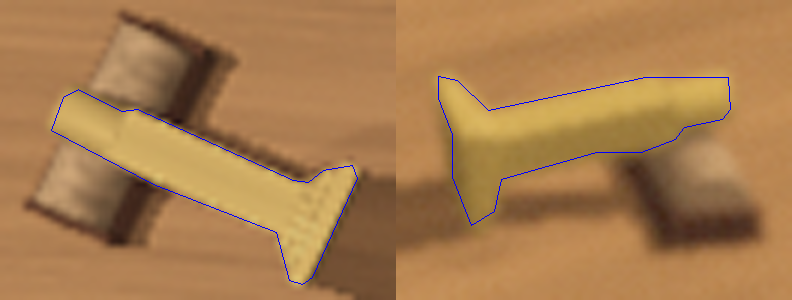

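The overlay shows the silhouette fits the candlestick well. In the top view the tip centre is about T(139.6,247.9) and the foot's end edge runs from (189.1,258.2) to (181,276.4). The scene view agrees, with the foot around S(340,170) and the tip around S(385,161).

```bash
python3 - <<'E'
from h import *
import pickle
S,T=pickle.load(open("f0.pkl","rb"))
tip=plane(T,139.6,247.9,71.2); 
f63=[plane(T,189.1,258.2,63),plane(T,181,276.4,63)]; f0=[plane(T,189.1,258.2,0),plane(T,181,276.4,0)]
for n,f in(("63",f63),("0",f0)):
    c=np.mean(f,0);e=f[1]-f[0];print(n,c,"w",np.linalg.norm(e),"normal yaw",np.degrees(np.arctan2(e[1],e[0]))%180, "tip dist",np.linalg.norm((tip-c)[:2]),"yaw",np.degrees(np.arctan2(*(tip-c)[1::-1])))
# column edges at z: foot end s=25 ->35.7 ; nozzle end 118 ->51.8
for a,b in(((152.4,247.8),(178.4,259.6)),((155.1,260.2),(175.6,268.2)),((141.2,244.5),(152.4,247.8))):
    A=plane(T,*a,52);B=plane(T,*b,37);print("edge",A,B,np.degrees(np.arctan2(*(A-B)[1::-1])))
print("tip tri",tri(T,(139.6,247.9),S,(385.2,160.5)))
# foot corners top: S (338.2,157.3)?, lower (342.5,181.5)
print("foot hi corner T(189.1,258.2)",tri(T,(189.1,258.2),S,(341,181)), "T(181,276.4)",tri(T,(181,276.4),S,(337.5,157.5)))
# column mid
print("colmid tri",tri(T,(165,258.9),S,(357,166)))
# bolster cork centre T: between cheeks
im=T["image"];
E
```

```text
63 [386.14537409 249.3304596   63.        ] w 58.0688418716564 normal yaw 162.82999440131448 tip dist 147.73526863409893 yaw 71.98575601614746
0 [391.24498338 263.30701545   0.        ] w 60.734765677103105 normal yaw 162.82999440131456 tip dist 132.86782306503156 yaw 72.21315261825154
edge [437.42718561 357.5911058   52.        ] [409.69133655 278.22868871  37.        ] 70.73632574818944
edge [400.8736212  344.17527038  52.        ] [383.1513389 283.2862334  37.       ] 73.77190490827867
edge [444.69643905 392.79720505  52.        ] [439.18782061 362.06636812  37.        ] 79.83744555868003
tip tri (array([433.58350891, 394.80802927,  55.82626929]), np.float64(0.06513165142995023))
foot hi corner T(189.1,258.2) (array([417.24878036, 247.96143928,  10.73464643]), np.float64(8.752725817863022)) T(181,276.4) (array([359.07028736, 259.32646107,  62.91334828]), np.float64(3.024385827476637))
colmid tri (array([405.7218904 , 312.86978897,  43.3816202 ]), np.float64(9.677977883108092))
```

```bash
cat > plan.py <<'E'
import sys, json
from h import *
# plan(start pos, start rpy, [(pos,rpy,nrows)...]) -> rows, shift along axes at row start
def plan(p,e,wps,hand):
    p=np.array(p,float); r=rot(e); rows=[]
    for q,e2,n in wps:
        q=np.array(q,float); r2=rot(e2); p0,r0=p.copy(),r; w=(r0.inv()*r2).as_rotvec()
        for i in range(1,n+1):
            pt=p0+(q-p0)*i/n; rt=r0*R.from_rotvec(w*i/n)
            s=np.round(r.inv().apply(pt-p),1)+0.; t=np.round(np.degrees((r.inv()*rt).as_rotvec()),1)+0.
            rows.append(t.tolist()+s.tolist()+[hand]); p=p+r.apply(s); r=r*R.from_rotvec(np.radians(t))
    for i in range(0,len(rows),8): print(json.dumps([[float(f"{v:g}") for v in x] for x in rows[i:i+8]]).replace(".0,",",").replace(".0]","]"))
    print("end",np.round(p,1),np.round(r.as_euler('xyz',degrees=True),1))
E
python3 - <<'E'
from plan import *
plan([137.7,-558.3,214],[180,0,13.85],[([330,-330,340],[180,0,30],6),([440,-30,340],[180,0,50],6),([440,250,300],[180,20,72.3],6),([436,405,140],[180,40,72.3],6)],1)
E
```

```text
[[0, 0, -2.7, 40.2, -29.3, -21, 1], [0, 0, -2.7, 41.6, -27.3, -21, 1], [0, 0, -2.7, 42.8, -25.4, -21, 1], [0, 0, -2.7, 43.9, -23.3, -21, 1], [0, 0, -2.7, 45, -21.2, -21, 1], [0, 0, -2.7, 46, -19.1, -21, 1], [0, 0, -3.3, 40.9, -34.1, 0, 1], [0, 0, -3.3, 42.8, -31.7, 0, 1]]
[[0, 0, -3.4, 44.6, -29.1, 0, 1], [0, 0, -3.3, 46.2, -26.5, 0, 1], [0, 0, -3.3, 47.6, -23.8, 0, 1], [0, 0, -3.4, 48.9, -21, 0, 1], [-0.6, -3.3, -3.7, 35.8, -30, 6.7, 1], [-0.7, -3.3, -3.6, 37.9, -27.6, 4.2, 1], [-0.6, -3.3, -3.7, 39.8, -25.2, 1.7, 1], [-0.7, -3.3, -3.7, 41.4, -22.6, -0.9, 1]]
[[-0.6, -3.3, -3.6, 42.6, -19.9, -3.6, 1], [-0.7, -3.3, -3.7, 43.5, -17.1, -6.3, 1], [0, -3.3, 0, 32.1, -8.5, 16.7, 1], [0, -3.4, 0, 32.9, -8.5, 14.8, 1], [0, -3.3, 0, 33.8, -8.5, 12.8, 1], [0, -3.3, 0, 34.5, -8.5, 10.9, 1], [0, -3.3, 0, 35, -8.5, 8.9, 1], [0, -3.4, 0, 35.5, -8.5, 6.8, 1]]
end [436. 405. 140.] [180.   40.   72.3]
```

Call:
step_arm([
  [0, 0, -2.7, 40.2, -29.3, -21, 1],
  [0, 0, -2.7, 41.6, -27.3, -21, 1],
  [0, 0, -2.7, 42.8, -25.4, -21, 1],
  [0, 0, -2.7, 43.9, -23.3, -21, 1],
  [0, 0, -2.7, 45, -21.2, -21, 1],
  [0, 0, -2.7, 46, -19.1, -21, 1],
  [0, 0, -3.3, 40.9, -34.1, 0, 1],
  [0, 0, -3.3, 42.8, -31.7, 0, 1],
], force=50)

```text
time_s: 1.2
ee_pos: [367.2, -228.3, 340.0]
ee_rot: [180.0, -0.0, 36.7]
force: [0.5, -0.4, -0.3]
gripper_width: 91.2
gripper_force: 0.0
```

Call:
step_arm([
  [0, 0, -3.4, 44.6, -29.1, 0, 1],
  [0, 0, -3.3, 46.2, -26.5, 0, 1],
  [0, 0, -3.3, 47.6, -23.8, 0, 1],
  [0, 0, -3.4, 48.9, -21, 0, 1],
  [-0.6, -3.3, -3.7, 35.8, -30, 6.7, 1],
  [-0.7, -3.3, -3.6, 37.9, -27.6, 4.2, 1],
  [-0.6, -3.3, -3.7, 39.8, -25.2, 1.7, 1],
  [-0.7, -3.3, -3.7, 41.4, -22.6, -0.9, 1],
])

```text
time_s: 2.2
ee_pos: [439.8, 158.3, 313.1]
ee_rot: [179.1, 13.5, 64.9]
force: [-0.2, -0.0, 0.3]
gripper_width: 91.2
gripper_force: 0.0
```

Call:
step_arm([
  [-0.6, -3.3, -3.6, 42.6, -19.9, -3.6, 1],
  [-0.7, -3.3, -3.7, 43.5, -17.1, -6.3, 1],
  [0, -3.3, 0, 32.1, -8.5, 16.7, 1],
  [0, -3.4, 0, 32.9, -8.5, 14.8, 1],
  [0, -3.3, 0, 33.8, -8.5, 12.8, 1],
  [0, -3.3, 0, 34.5, -8.5, 10.9, 1],
  [0, -3.3, 0, 35, -8.5, 8.9, 1],
  [0, -3.4, 0, 35.5, -8.5, 6.8, 1],
])

```text
time_s: 3.2
ee_pos: [435.8, 405.9, 138.7]
ee_rot: [180.0, 40.2, 72.3]
force: [-0.7, -0.3, -0.4]
gripper_width: 91.4
gripper_force: 0.0
```

```bash
python3 - <<'E'
from workcell import *
from h import *
s=state();print(s["time_s"],s["ee_pos"],s["ee_rot"],s["qpos"])
S=grab_frame("scene");T=grab_frame("top")
p=s["ee_pos"];print("tcp px T",proj(T,p),"S",proj(S,p))
def mk(f,q):
    im=f["image"].copy(); cv2.circle(im,tuple(int(round(x)) for x in q),1,(255,0,0),-1); return im
def cr(f,u,v,q): g=dict(f); g["image"]=mk(f,q); return crop(g,u,v,100,100,4)
cv2.imwrite("pics/pre.png",np.hstack([cr(T,90,195,proj(T,p)),cr(S,320,90,proj(S,p))]))
E
```

```text
3.2 [435.8409502  405.87243402 138.74293444] [179.97850817  40.1571911   72.28870404] [ 49.83576877  43.8967399   66.87712708 -14.91582854 106.62128116
  68.11296139]
tcp px T [126.91192517 242.73179367] S [392.12847729 136.71546343]
```

View pics/pre.png

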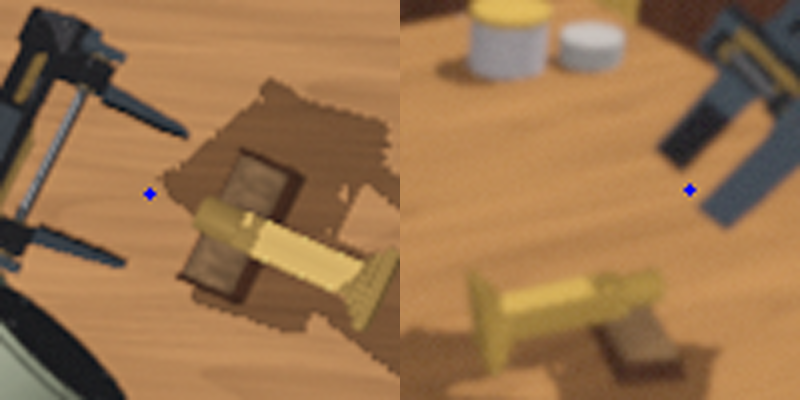

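The pre-grasp view shows both fingertips straddling the candlestick. In the scene view their midpoint is at (694,187) and the projected TCP at (690,190), so they agree to about 2.5 mm.

```bash
python3 - <<'E'
from plan import *
plan([436,405,140],[180,40,72.3],[([412.8,331.5,33.6],[180,40,72.3],6)],1)
E
```

```text
[[0, 0, 0, 1.6, 0, 21.8, 1], [0, 0, 0, 1.5, 0.1, 21.9, 1], [0, 0, 0, 1.6, 0, 21.8, 1], [0, 0, 0, 1.5, 0.1, 21.9, 1], [0, 0, 0, 1.6, 0, 21.8, 1], [0, 0, 0, 1.6, 0, 21.8, 1]]
end [412.8 331.6  33.6] [180.   40.   72.3]
```

Call:
step_arm([
  [0, 0, 0, 1.6, 0, 21.8, 1],
  [0, 0, 0, 1.6, 0, 21.8, 1],
  [0, 0, 0, 1.6, 0, 21.8, 1],
  [0, 0, 0, 1.6, 0, 21.8, 1],
  [0, 0, 0, 1.6, 0, 21.8, 1],
  [0, 0, 0, 1.6, 0, 21.8, 1],
  [0, 0, 0, 0, 0, 0, 1],
  [0, 0, 0, 0, 0, 0, 0.6],
])

```text
time_s: 4.3
ee_pos: [413.3, 332.3, 34.7]
ee_rot: [179.9, 39.9, 72.2]
force: [-0.4, 0.9, 0.4]
gripper_width: 84.0
gripper_force: 0.0
```

Call:
step_arm([
  [0, 0, 0, 0, 0, 0, 0.5],
  [0, 0, 0, 0, 0, 0, 0.4],
  [0, 0, 0, 0, 0, 0, 0.35],
  [0, 0, 0, 0, 0, 0, 0.25],
  [0, 0, 0, 0, 0, 0, 0.1],
  [0, 0, 0, 0, 0, 0, 0],
  [0, 0, 0, 0, 0, 0, 0],
  [0, 0, 0, 0, 0, 0, 0],
])

```text
time_s: 5.3
ee_pos: [412.7, 331.8, 33.5]
ee_rot: [180.0, 40.0, 72.3]
force: [0.6, 0.3, -1.0]
gripper_width: 27.9
gripper_force: 49.9
```

```bash
python3 - <<'E'
from workcell import *
from h import *
s=state();print(s)
S=grab_frame("scene");T=grab_frame("top")
cv2.imwrite("pics/grasp.png",np.hstack([crop(T,110,205,100,100,4),crop(S,310,110,100,100,4)]))
E
```

```text
{'time_s': 5.3, 'qpos': array([ 47.42855042,  43.58596039,  84.75474572, -15.7172442 ,
        89.01491334,  70.74728698]), 'qvel': array([0.05236911, 0.00548879, 0.01795869, 0.0119809 , 0.09626937,
       0.02795657]), 'effort': array([ 7.14342983e-03, -5.57075393e+01, -1.59874302e+01, -7.24263769e-01,
        2.70232156e+00,  2.40292033e-02]), 'ee_pos': array([412.67993246, 331.84705842,  33.54891555]), 'ee_rot': array([179.97383218,  40.04288173,  72.285145  ]), 'force': array([ 0.56435472,  0.27946536, -1.03534045]), 'torque': array([ 0.34288913, -0.3084301 ,  0.13670507]), 'gripper_force': 49.949554642662406, 'gripper_width': 27.896967675026932}
```

View pics/grasp.png

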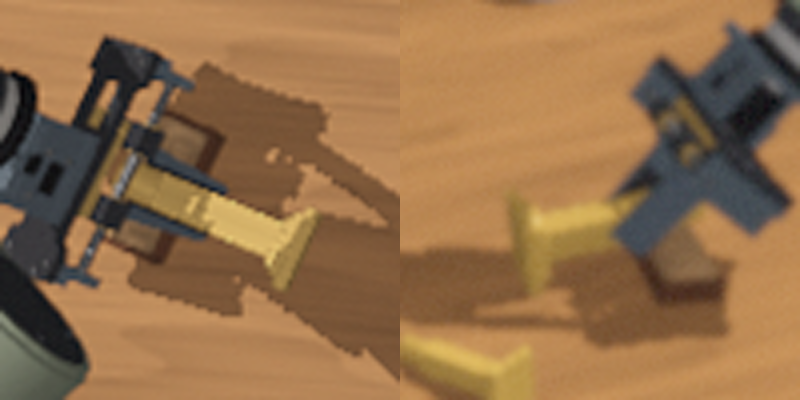

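Grasp is good: width 27.9 mm and the fingers lie across the column by the bolster. Next I plan the turn about the foot's lower edge.

```bash
python3 - <<'E'
from plan import *
y=72.3; a=np.array([np.cos(np.radians(y)),np.sin(np.radians(y)),0]); z=np.array([0,0,1.])
p0=np.array([412.8,331.6,33.6]); zt=lambda p: rot([180,p,y]).apply([0,0,1])
g=p0-19*zt(40); piv=g-88.9*a-[0,0,g[2]]; print("grip",g,"pivot",piv)
w=[]
for k in range(1,17):
    t=np.radians(5*k); h=88.9*np.cos(t)-48*np.sin(t); zz=88.9*np.sin(t)+48*np.cos(t)+min(3,1.5*k)
    p=40-5*k; w.append((piv+h*a+zz*z+19*zt(p)+[0,0,g[2]-48],[180,p,y],1))
plan(p0,[180,40,y],w,0)
E
```

```text
grip [416.51314501 343.23482093  48.15484442] pivot [389.48460589 258.54321525   0.        ]
[[0, 5, 0, -7.6, 0, -4.1, 0], [0, 5, 0, -7.6, 0, -4.2, 0], [0, 5, 0, -6.6, 0, -3, 0], [0, 5, 0, -6.7, 0, -2.9, 0], [0, 5, 0, -6.7, 0, -3, 0], [0, 5, 0, -6.7, 0, -2.9, 0], [0, 5, 0, -6.6, 0, -3, 0], [0, 5, 0, -6.7, 0, -3, 0]]
[[0, 5, 0, -6.7, 0, -2.9, 0], [0, 5, 0, -6.6, 0, -3, 0], [0, 5, 0, -6.7, 0, -2.9, 0], [0, 5, 0, -6.7, 0, -3, 0], [0, 5, 0, -6.6, 0, -3, 0], [0, 5, 0, -6.7, 0, -2.9, 0], [0, 5, 0, -6.7, 0, -3, 0], [0, 5, 0, -6.7, 0, -3, 0]]
end [383.5 239.8  84.5] [180.  -40.   72.3]
```

Call:
step_arm([
  [0, 5, 0, -7.6, 0, -4.1, 0],
  [0, 5, 0, -7.6, 0, -4.2, 0],
  [0, 5, 0, -6.7, 0, -3, 0],
  [0, 5, 0, -6.7, 0, -3, 0],
  [0, 5, 0, -6.7, 0, -3, 0],
  [0, 5, 0, -6.7, 0, -3, 0],
  [0, 5, 0, -6.7, 0, -3, 0],
  [0, 5, 0, -6.7, 0, -3, 0],
])

```text
time_s: 6.4
ee_pos: [399.6, 293.6, 77.9]
ee_rot: [-179.9, -0.0, 72.3]
force: [-0.3, -0.4, -5.6]
gripper_width: 28.1
gripper_force: 50.0
```

Call:
step_arm([
  [0, 5, 0, -6.7, 0, -3, 0],
  [0, 5, 0, -6.7, 0, -3, 0],
  [0, 5, 0, -6.7, 0, -3, 0],
  [0, 5, 0, -6.7, 0, -3, 0],
  [0, 5, 0, -6.7, 0, -3, 0],
  [0, 5, 0, -6.7, 0, -3, 0],
  [0, 5, 0, -6.7, 0, -3, 0],
  [0, 5, 0, -6.7, 0, -3, 0],
])

```text
time_s: 7.4
ee_pos: [382.1, 239.0, 84.5]
ee_rot: [179.9, -40.0, 72.3]
force: [-1.6, 0.6, -6.7]
gripper_width: 27.8
gripper_force: 50.0
```

Call:
step_arm([
  [0, 0, 0, 0, 0, 0, 0],
  [0, 0, 0, 0, 0, 0, 0],
  [0, 0, 0, 0, 0, 0, 0],
  [0, 0, 0, 0, 0, 0, 0],
  [0, 0, 0, 0, 0, 0, 0],
  [0, 0, 0, 0, 0, 0, 0],
  [0, 0, 0, 0, 0, 0, 0],
  [0, 0, 0, 0, 0, 0, 0],
])

```text
time_s: 8.4
ee_pos: [383.1, 239.7, 85.1]
ee_rot: [180.0, -39.9, 72.3]
force: [-0.6, -0.6, -6.0]
gripper_width: 27.8
gripper_force: 50.0
```

```bash
python3 - <<'E'
from workcell import *
from h import *
s=state();print(s["ee_pos"],s["ee_rot"],s["force"],s["torque"],s["gripper_width"])
S=grab_frame("scene");T=grab_frame("top")
cv2.imwrite("pics/up.png",np.hstack([crop(T,140,195,100,100,4),crop(S,290,100,100,100,4)]))
E
```

```text
[383.14893028 239.70007144  85.05499278] [179.99281092 -39.93358387  72.29643727] [-0.59462548 -0.61502359 -6.03702629] [-0.98852242  0.19577461  0.05521436] 27.77653429645093
```

View pics/up.png

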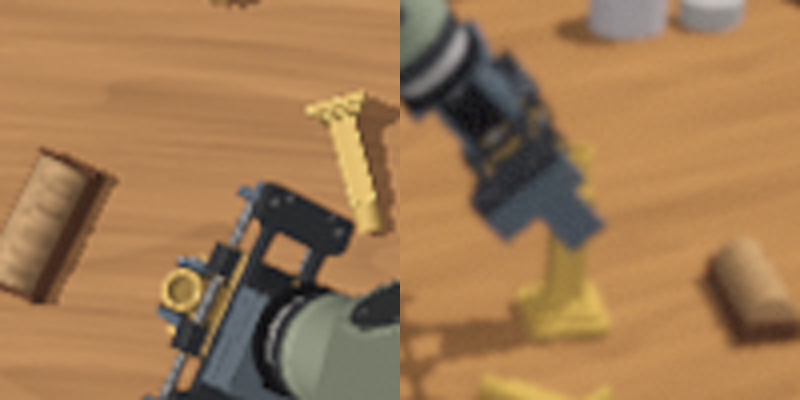

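The candlestick hangs upright in the fingers. Its weight of about 6 N is on the wrist, so the foot is just clear of the table. I lower it now.

Call:
step_arm([
  [0, 0, 0, -0.6, 0, 0.8, 0],
  [0, 0, 0, -0.6, 0, 0.8, 0],
  [0, 0, 0, -0.6, 0, 0.8, 0],
  [0, 0, 0, 0, 0, 0, 0],
  [0, 0, 0, 0, 0, 0, 0],
  [0, 0, 0, 0, 0, 0, 0],
  [0, 0, 0, 0, 0, 0, 0],
  [0, 0, 0, 0, 0, 0, 0],
])

```text
time_s: 9.5
ee_pos: [383.2, 239.9, 82.1]
ee_rot: [180.0, -39.9, 72.3]
force: [0.2, 0.3, -5.0]
gripper_width: 27.2
gripper_force: 50.0
```

Call:
step_arm([
  [0, 0, 0, -0.6, 0, 0.8, 0],
  [0, 0, 0, 0, 0, 0, 0],
  [0, 0, 0, -0.6, 0, 0.8, 0],
  [0, 0, 0, 0, 0, 0, 0],
  [0, 0, 0, 0, 0, 0, 0],
  [0, 0, 0, 0, 0, 0, 0],
  [0, 0, 0, 0, 0, 0, 0],
  [0, 0, 0, 0, 0, 0, 0],
])

```text
time_s: 10.5
ee_pos: [383.4, 240.3, 81.6]
ee_rot: [179.9, -40.1, 72.4]
force: [-6.0, -10.8, 15.4]
gripper_width: 28.0
gripper_force: 50.0
```

Call:
step_arm([
  [0, 0, 0, 0.6, 0, -0.8, 0],
  [0, 0, 0, 0, 0, 0, 0.2],
  [0, 0, 0, 0, 0, 0, 0.35],
  [0, 0, 0, 0, 0, 0, 0.6],
  [0, 0, 0, 0, 0, 0, 0.8],
  [0, 0, 0, 0, 0, 0, 1],
  [0, 0, 0, 0, 0, 0, 1],
  [0, 0, 0, 0, 0, -8, 1],
])

```text
time_s: 11.5
ee_pos: [381.3, 235.0, 87.1]
ee_rot: [-179.9, -39.9, 72.3]
force: [0.0, -0.3, 1.1]
gripper_width: 78.9
gripper_force: 0.0
```

Call:
step_arm([
  [0, 0, 0, 0, 0, -20, 1],
  [0, 0, 0, 0, 0, -30, 1],
  [0, 0, 0, 0, 0, -30, 1],
  [0, 0, 0, 0, 0, -30, 1],
  [0, 0, 0, 0, 0, -40, 1],
  [0, 0, 0, 0, 0, -40, 1],
  [0, 0, 0, 0, 0, -30, 1],
  [0, 0, 0, 0, 0, -10, 1],
])

```text
time_s: 12.5
ee_pos: [336.9, 93.2, 264.7]
ee_rot: [179.8, -39.9, 72.3]
force: [0.2, 0.9, -0.6]
gripper_width: 91.1
gripper_force: 0.0
```

```bash
python3 - <<'E'
from workcell import *
from h import *
import pickle
s=state();print(s["time_s"],s["ee_pos"],s["ee_rot"],s["gripper_width"])
S=grab_frame("scene");T=grab_frame("top");pickle.dump((S,T),open("f1.pkl","wb"))
g=np.array([383.4,240.3,81.8])-19*rot([180,-40,72.3]).apply([0,0,1]);print("grip",g)
for z in(0,96,150): print(z,proj(T,[*g[:2],z]),proj(S,[*g[:2],z]))
cv2.imwrite("pics/stand.png",np.hstack([crop(T,140,195,100,100,4),crop(S,290,100,100,100,4)]))
E
```

```text
12.5 [336.90990264  93.22665443 264.66342625] [179.7822534  -39.87515311  72.30893582] 91.0975573868668
grip [379.68685499 228.66517907  96.35484442]
0 [195.69243549 271.87847281] [330.96475186 179.36069223]
96 [189.47679456 268.93507492] [332.68414088 153.37010173]
150 [185.58108369 267.09027286] [333.718436   137.73551249]
```

View pics/stand.png

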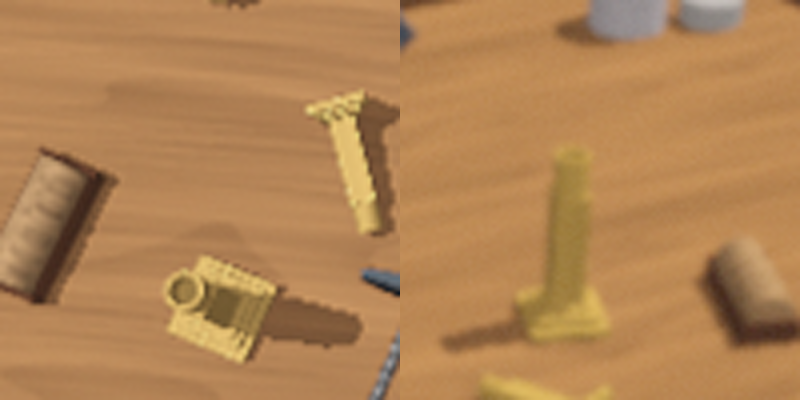

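It stands upright on the open table. The rim centre shows at T(185.9,267.1), with (185.6,267.1) predicted, and at S(332.9,137.9), with (333.7,137.7) predicted. Both views agree with the axis I computed.

```bash
python3 - <<'E'
from plan import *
import pickle
S,T=pickle.load(open("f1.pkl","rb"))
print("rim tri",tri(T,(185.9,267.1),S,(332.9,137.9)))
L=plane(T,348.75,251.4,115);print("lens front",L)
Dk=plane(T,375.26,257.58,158);P=np.array([503.8,-37.3,25]);B=plane(T,382,240.3,173)
print("button",B,"yaws",[np.degrees(np.arctan2(*(P-q)[1::-1])) for q in(L,Dk)],np.linalg.norm((L-P)[:2]),np.linalg.norm((Dk-P)[:2]))
# precise edges: silver deck long edge (rear, +u side) from mask boundary rows, T
hsv=cv2.cvtColor(T["image"],cv2.COLOR_BGR2HSV); m=cv2.inRange(hsv,(0,0,140),(180,60,255))
e=[];w=[]
for v in range(244,276):
    r=np.where(m[v,355:400])[0]
    if len(r): e.append([355+r.max(),v]);
e=np.float32(e); l=cv2.fitLine(e,cv2.DIST_HUBER,0,.01,.01).ravel()
A=plane(T,l[2],l[3],158);C=plane(T,l[2]+20*l[0],l[3]+20*l[1],158);d=C-A;print("rear edge yaw",np.degrees(np.arctan2(d[1],d[0]))%180-90+0, (e-[l[2],l[3]])@[-l[1],l[0]])
E=[336.9,93.2,265.3]; 
plan(E,[180,-40,72.3],[([360,170,300],[180,0,72.3],8),([379.7,228.7,190],[180,0,72.3],4),([379.7,228.7,112.5],[180,0,72.3],4)],1)
E
```

```text
rim tri (array([379.35523026, 226.98726992, 149.88363612]), np.float64(1.756637262092027))
lens front [ 464.81998447 -226.53697565  115.        ]
button [ 494.72409893 -309.34474523  173.        ] yaws [np.float64(78.3607132495738), np.float64(77.6414783369454)] 193.2099235672789 264.1353360669954
rear edge yaw 77.27639716219255 [ 0.2250409   0.48090982 -0.2299325   0.02593644  0.2818054  -0.4290372
 -0.17316826  0.08270068  0.33856964 -0.37227285 -0.11640389 -0.8272464
  0.395334   -0.31550854 -0.05963959  0.19622935  0.4520983  -0.25874424
 -0.00287528  0.25299364 -0.4578488  -0.20197986  0.05388908  0.309758
 -0.40108442 -0.1452155   0.11065345  0.36652237 -0.34432018 -0.08845125
  0.16741769  0.42328662]
[[0, -5, 0, 10.5, -0.2, 3.1, 1], [0, -5, 0, 10.7, -0.1, 2.2, 1], [0, -5, 0, 10.8, -0.2, 1.3, 1], [0, -5, 0, 10.9, -0.2, 0.3, 1], [0, -5, 0, 10.9, -0.1, -0.7, 1], [0, -5, 0, 10.8, -0.2, -1.6, 1], [0, -5, 0, 10.7, -0.2, -2.5, 1], [0, -5, 0, 10.3, -0.1, -3.4, 1]]
[[0, 0, 0, 15.5, 0.2, 27.5, 1], [0, 0, 0, 15.5, 0.2, 27.5, 1], [0, 0, 0, 15.5, 0.3, 27.5, 1], [0, 0, 0, 15.4, 0.2, 27.4, 1], [0, 0, 0, 0, 0, 19.4, 1], [0, 0, 0, 0, 0, 19.4, 1], [0, 0, 0, 0, 0, 19.4, 1], [0, 0, 0, 0, 0, 19.3, 1]]
end [379.7 228.7 112.5] [180.   -0.   72.3]
```

Call:
step_arm([
  [0, -5, 0, 10.5, -0.2, 3.1, 1],
  [0, -5, 0, 10.7, -0.1, 2.2, 1],
  [0, -5, 0, 10.8, -0.2, 1.3, 1],
  [0, -5, 0, 10.9, -0.2, 0.3, 1],
  [0, -5, 0, 10.9, -0.1, -0.7, 1],
  [0, -5, 0, 10.8, -0.2, -1.6, 1],
  [0, -5, 0, 10.7, -0.2, -2.5, 1],
  [0, -5, 0, 10.3, -0.1, -3.4, 1],
])

```text
time_s: 13.6
ee_pos: [359.1, 172.2, 297.0]
ee_rot: [-179.9, 0.3, 72.4]
force: [0.1, 0.1, 0.6]
gripper_width: 91.0
gripper_force: 0.0
```

Call:
step_arm([
  [0, 0, 0, 15.5, 0.2, 27.5, 1],
  [0, 0, 0, 15.5, 0.2, 27.5, 1],
  [0, 0, 0, 15.5, 0.3, 27.5, 1],
  [0, 0, 0, 15.4, 0.2, 27.4, 1],
  [0, 0, 0, 0, 0, 0, 1],
  [0, 0, 0, 0, 0, 0, 1],
  [0, 0, 0, 0, 0, 0, 1],
  [0, 0, 0, 0, 0, 0, 1],
])

```text
time_s: 14.6
ee_pos: [379.8, 229.7, 189.0]
ee_rot: [179.9, -0.0, 72.3]
force: [1.0, -0.0, 0.4]
gripper_width: 91.2
gripper_force: 0.0
```

Call:
step_arm([
  [0, 0, 0, -0.8, 0, 19, 1],
  [0, 0, 0, 0, 0, 19, 1],
  [0, 0, 0, 0, 0, 19, 1],
  [0, 0, 0, 0, 0, 19.5, 1],
  [0, 0, 0, 0, 0, 0, 1],
  [0, 0, 0, 0, 0, 0, 0.7],
  [0, 0, 0, 0, 0, 0, 0.5],
  [0, 0, 0, 0, 0, 0, 0.4],
])

```text
time_s: 15.6
ee_pos: [379.6, 229.1, 112.3]
ee_rot: [179.9, 0.0, 72.3]
force: [-0.3, 0.2, 0.4]
gripper_width: 64.2
gripper_force: 0.0
```

Call:
step_arm([
  [0, 0, 0, 0, 0, 0, 0.35],
  [0, 0, 0, 0, 0, 0, 0.25],
  [0, 0, 0, 0, 0, 0, 0.1],
  [0, 0, 0, 0, 0, 0, 0],
  [0, 0, 0, 0, 0, 0, 0],
  [0, 0, 0, 0, 0, 0, 0],
  [0, 0, 0, 0, 0, 0, 0],
  [0, 0, 0, 0, 0, 0, 0],
], force=40)

```text
time_s: 16.6
ee_pos: [379.4, 228.9, 111.7]
ee_rot: [180.0, 0.1, 72.3]
force: [1.3, -0.8, 0.1]
gripper_width: 27.5
gripper_force: 40.0
```

Call:
step_arm([
  [0, 0, 0, 0, 0, -5, 0],
  [0, 0, 0, 0, 0, -10, 0],
  [0, 0, 0, 0, 0, -15, 0],
  [0, 0, 0, 0, 0, -15, 0],
  [0, 0, 0, 0, 0, -15, 0],
  [0, 0, 0, 0, 0, -10, 0],
  [0, 0, 0, 0, 0, 0, 0],
  [0, 0, 0, 0, 0, 0, 0],
])

```text
time_s: 17.6
ee_pos: [378.8, 228.7, 181.1]
ee_rot: [-180.0, 0.1, 72.3]
force: [-0.2, 0.8, -4.5]
gripper_width: 27.4
gripper_force: 40.0
```

```bash
python3 - <<'E'
from workcell import *
from plan import *
s=state();print(s["ee_pos"],s["ee_rot"],s["force"],s["torque"],s["gripper_width"])
E=np.array([379.7,228.8,182.5])
plan(E,[180,0,72.3],[([450,100,187],[180,0,75],8),([503.8,-37.3,187],[180,0,77.6],8)],0)
E
```

```text
[378.79466053 228.72020556 181.13926892] [-1.79953917e+02  1.22665727e-01  7.22911789e+01] [-0.24830603  0.75114772 -4.48574551] [-0.01764986 -0.10109213  0.04994754] 27.424711295501005
[[0, 0, -0.3, -12.7, 13.3, -0.6, 0], [0, 0, -0.4, -12.7, 13.2, -0.5, 0], [0, 0, -0.3, -12.8, 13.1, -0.6, 0], [0, 0, -0.3, -12.9, 13, -0.6, 0], [0, 0, -0.4, -13, 13, -0.5, 0], [0, 0, -0.3, -13, 12.9, -0.6, 0], [0, 0, -0.4, -13.2, 12.8, -0.5, 0], [0, 0, -0.3, -13.2, 12.7, -0.6, 0]]
[[0, 0, -0.3, -14.8, 10.9, 0, 0], [0, 0, -0.3, -14.9, 10.9, 0, 0], [0, 0, -0.4, -15, 10.8, 0, 0], [0, 0, -0.3, -15, 10.7, 0, 0], [0, 0, -0.3, -15.1, 10.6, 0, 0], [0, 0, -0.3, -15.1, 10.5, 0, 0], [0, 0, -0.4, -15.2, 10.4, 0, 0], [0, 0, -0.3, -15.3, 10.4, 0, 0]]
end [503.8 -37.3 187. ] [180.    0.   77.6]
```

Call:
step_arm([
  [0, 0, -0.3, -12.7, 13.3, -0.6, 0],
  [0, 0, -0.4, -12.7, 13.2, -0.5, 0],
  [0, 0, -0.3, -12.8, 13.1, -0.6, 0],
  [0, 0, -0.3, -12.9, 13, -0.6, 0],
  [0, 0, -0.4, -13, 13, -0.5, 0],
  [0, 0, -0.3, -13, 12.9, -0.6, 0],
  [0, 0, -0.4, -13.2, 12.8, -0.5, 0],
  [0, 0, -0.3, -13.2, 12.7, -0.6, 0],
])

```text
time_s: 18.6
ee_pos: [449.3, 99.5, 185.5]
ee_rot: [-179.9, 0.1, 75.0]
force: [-0.8, -0.3, -5.9]
gripper_width: 27.2
gripper_force: 40.0
```

Call:
step_arm([
  [0, 0, -0.3, -14.8, 10.9, 0, 0],
  [0, 0, -0.3, -14.9, 10.9, 0, 0],
  [0, 0, -0.4, -15, 10.8, 0, 0],
  [0, 0, -0.3, -15, 10.7, 0, 0],
  [0, 0, -0.3, -15.1, 10.6, 0, 0],
  [0, 0, -0.3, -15.1, 10.5, 0, 0],
  [0, 0, -0.4, -15.2, 10.4, 0, 0],
  [0, 0, -0.3, -15.3, 10.4, 0, 0],
])

```text
time_s: 19.6
ee_pos: [503.0, -37.7, 185.4]
ee_rot: [-179.9, 0.1, 77.6]
force: [-0.2, 0.1, -5.9]
gripper_width: 27.1
gripper_force: 40.0
```

Call:
step_arm([
  [0, 0, 0, 0, 0, 10, 0],
  [0, 0, 0, 0, 0, 15, 0],
  [0, 0, 0, 0, 0, 10, 0],
  [0, 0, 0, 0, 0, 5, 0],
  [0, 0, 0, 0, 0, 0, 0],
  [0, 0, 0, 0, 0, 0, 0],
  [0, 0, 0, 0, 0, 0, 0],
  [0, 0, 0, 0, 0, 0, 0],
])

```text
time_s: 20.6
ee_pos: [503.5, -37.2, 146.8]
ee_rot: [180.0, 0.1, 77.6]
force: [-0.0, -0.0, -6.2]
gripper_width: 27.6
gripper_force: 40.0
```

```bash
python3 - <<'E'
from workcell import *
from h import *
import pickle
s=state();print(s["ee_pos"],s["ee_rot"],s["force"],s["torque"],s["gripper_width"])
S=grab_frame("scene");T=grab_frame("top");pickle.dump((S,T),open("f2.pkl","wb"))
p=s["ee_pos"];print("foot centre pred S",proj(S,[p[0],p[1],p[2]-111.7]),"T",proj(T,[p[0],p[1],30]))
cv2.imwrite("pics/over.png",np.hstack([crop(T,235,185,100,100,4),crop(S,220,150,100,100,4)]))
E
```

```text
[503.53340767 -37.23385596 146.75210771] [1.79958370e+02 5.88882549e-02 7.75884851e+01] [-6.18519211e-03 -3.71889019e-02 -6.20366225e+00] [-0.01788982 -0.13127958 -0.05011489] 27.628313297538902
foot centre pred S [271.56425959 212.52069079] T [284.3522587  237.73380469]
```

View pics/over.png

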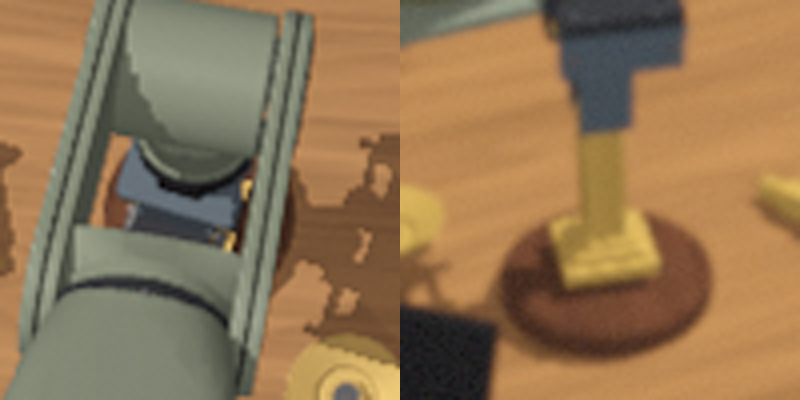

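The over-plinth view shows the foot hanging level about 10 mm over the disc. In the scene crop the foot's centre is near (604,255) and the disc spans x 502–711. That was picture 10, so from here I check numerically only.

```bash
python3 - <<'E'
from h import *
import pickle
from scipy.optimize import least_squares
S,T=pickle.load(open("f0.pkl","rb"))
an=np.linspace(0,2*np.pi,181); ring=lambda c,r,z: np.c_[c[0]+r*np.cos(an),c[1]+r*np.sin(an),0*an+z]
def ext(f,c):
    q=np.array([proj(f,p) for r,z in((71,25),(75,21),(75,0)) for p in ring(c,r,z)]); return q.min(0),q.max(0)
c=(503.6,-37.2)
print("pred S",ext(S,c),"T",ext(T,c))
# measured extents: red-channel half level crossing along lines
def cross(l,i0,lvl): # first index where crosses
    l=l.astype(float)
    for i in range(len(l)-1):
        if (l[i]-lvl)*(l[i+1]-lvl)<=0: return i0+i+(l[i]-lvl)/(l[i]-l[i+1])
for n,f,cu,cv,sh in(("S",S,271,219,(19,21,29,29)),("T",T,284,238,(27,27,27,29))):
    g=f["image"][...,2]
    for k in(-3,0,3):
        col=g[:,cu+k];row=g[cv+k]
        print(n,k,"top",cross(col[cv-sh[1]-6:cv][::1],cv-sh[1]-6,150),"bot",cross(col[cv+10:cv+40],cv+10,130),"L",cross(row[cu-40:cu],cu-40,150),"R",cross(row[cu+10:cu+40],cu+10,150))
E
```

```text
pred S (array([245.03847278, 200.82410282]), array([298.41374644, 239.57776697])) T (array([260.19670621, 214.57603599]), array([308.48441362, 263.06336455]))
S -3 top 202.0 bot 239.96969696969697 L 244.76 R 297.18518518518516
S 0 top 201.8095238095238 bot 239.93333333333334 L 243.33333333333334 R 297.5
S 3 top 201.85714285714286 bot 239.45945945945945 L 241.76923076923077 R 297.45454545454544
T -3 top 214.10256410256412 bot 262.25 L 260.3076923076923 R 311.96875
T 0 top 214.05405405405406 bot 262.7176470588235 L 260.3606557377049 R 312.2972972972973
T 3 top 214.0 bot 263.1666666666667 L 260.3061224489796 R 312.5
```

Call:
step_arm([
  [0, 0, 0, 0.3, 1.5, 2, 0],
  [0, 0, 0, 0, 0, 2, 0],
  [0, 0, 0, 0, 0, 2, 0],
  [0, 0, 0, 0, 0, 1, 0],
  [0, 0, 0, 0, 0, 1, 0],
  [0, 0, 0, 0, 0, 0, 0],
  [0, 0, 0, 0, 0, 0, 0],
  [0, 0, 0, 0, 0, 0, 0],
])

```text
time_s: 21.7
ee_pos: [504.9, -37.3, 138.5]
ee_rot: [180.0, 0.1, 77.6]
force: [1.1, 0.8, -5.5]
gripper_width: 27.4
gripper_force: 40.0
```

Call:
step_arm([
  [0, 0, 0, 0, 0, 0.5, 0],
  [0, 0, 0, 0, 0, 0, 0],
  [0, 0, 0, 0, 0, 0.5, 0],
  [0, 0, 0, 0, 0, 0, 0],
  [0, 0, 0, 0, 0, 0.5, 0],
  [0, 0, 0, 0, 0, 0, 0],
  [0, 0, 0, 0, 0, 0, 0],
  [0, 0, 0, 0, 0, 0, 0],
])

```text
time_s: 22.7
ee_pos: [504.9, -37.2, 137.0]
ee_rot: [180.0, 0.1, 77.6]
force: [-0.1, 0.7, -5.6]
gripper_width: 27.6
gripper_force: 40.0
```

Call:
step_arm([
  [0, 0, 0, 0, 0, 0.3, 0],
  [0, 0, 0, 0, 0, 0, 0],
  [0, 0, 0, 0, 0, 0.3, 0],
  [0, 0, 0, 0, 0, 0, 0],
  [0, 0, 0, 0, 0, 0.3, 0],
  [0, 0, 0, 0, 0, 0, 0],
  [0, 0, 0, 0, 0, 0, 0],
  [0, 0, 0, 0, 0, 0, 0],
])

```text
time_s: 23.7
ee_pos: [505.2, -37.3, 136.6]
ee_rot: [179.9, 0.1, 77.6]
force: [-1.7, -1.1, 4.5]
gripper_width: 27.6
gripper_force: 40.0
```

Call:
step_arm([
  [0, 0, 0, 0, 0, -0.5, 0],
  [0, 0, 0, 0, 0, 0, 0.28],
  [0, 0, 0, 0, 0, 0, 0.34],
  [0, 0, 0, 0, 0, 0, 0.45],
  [0, 0, 0, 0, 0, 0, 0.6],
  [0, 0, 0, 0, 0, 0, 0.75],
  [0, 0, 0, 0, 0, 0, 0.75],
  [0, 0, 0, 0, 0, -4, 0.75],
])

```text
time_s: 24.7
ee_pos: [504.7, -37.2, 140.4]
ee_rot: [-180.0, 0.1, 77.6]
force: [-0.3, 0.1, 1.3]
gripper_width: 68.3
gripper_force: 0.0
```

Call:
step_arm([
  [0, 0, 0, 0, 0, -10, 0.75],
  [0, 0, 0, 0, 0, -20, 0.75],
  [0, 0, 0, 0, 0, -30, 0.75],
  [0, 0, 0, 0, 0, -30, 0.75],
  [0, 0, 0, 0, 0, -20, 0.75],
  [0, 0, 0, 0, 0, -10, 0.75],
  [0, 0, 0, -30, 0, 0, 0],
  [0, 0, 0, -30, 0, 0, 0],
])

```text
time_s: 25.7
ee_pos: [491.7, -96.1, 260.6]
ee_rot: [-180.0, 0.1, 77.7]
force: [1.6, 0.3, -0.5]
gripper_width: 51.2
gripper_force: 0.0
```

Call:
step_arm([
  [0, 0, 0, -40, 0, 0, 0],
  [0, 0, 0, -40, 0, 0, 0],
  [0, 0, 0, -40, 0, 0, 0],
  [0, 0, 0, -40, 0, 0, 0],
  [0, 0, 0, -25, 25, 0, 0],
  [0, 0, 0, -15, 20, 0, 0],
  [0, 0, 0, 0, 0, 0, 0],
  [0, 0, 0, 0, 0, 0, 0],
])

```text
time_s: 26.7
ee_pos: [492.4, -300.0, 260.5]
ee_rot: [-179.9, 0.0, 77.6]
force: [-0.2, -0.1, 0.1]
gripper_width: 0.1
gripper_force: 0.0
```

```bash
python3 - <<'E'
from workcell import *
from h import *
import pickle
s=state();p=s["ee_pos"];print(s["time_s"],p,s["ee_rot"],s["force"],s["gripper_width"])
S=grab_frame("scene");T=grab_frame("top");pickle.dump((S,T),open("f3.pkl","wb"))
print("to button, tool axes",rot(s["ee_rot"]).inv().apply(np.array([494.7,-309.4,173])-p))
for n,f,b in(("T",T,(255,205,60,60)),("S",S,(235,150,75,85))):
    u,v,w,h=b; im=crop(f,u,v,w,h,6); m=cv2.inRange(cv2.cvtColor(im,cv2.COLOR_BGR2HSV),(19,90,100),(40,255,255)); m=cv2.morphologyEx(m,cv2.MORPH_OPEN,np.ones((7,7)))
    c=max(cv2.findContours(m,0,1)[0],key=cv2.contourArea)
    print(n,[[round((x+.5)/6-.5+u,1),round((y+.5)/6-.5+v,1)] for x,y in cv2.approxPolyDP(c,5,True)[:,0].tolist()])
c=np.array([505.,-37.3])
for n,f in(("T",T),("S",S)):
    print(n,"rim",proj(f,[*c,175]),"foot top corners",[np.round(proj(f,[*(c+32*1.4142*np.array([np.cos(t),np.sin(t)])),35]),1).tolist() for t in np.radians(77.6+45+90*np.arange(4))])
E
```

```text
26.7 [ 492.39806488 -299.98411749  260.4550586 ] [-1.79914539e+02  2.00732523e-02  7.76039230e+01] [-0.24754224 -0.05298284  0.05957808] 0.14801294073885476
to button, tool axes [-8.67157707  4.40000871 87.45163634]
T [[277.6, 224.8], [273.9, 233.9], [271.9, 243.8], [291.2, 249.9], [292.4, 246.8], [291.8, 244.8], [293.2, 244.2], [292.9, 241.6], [297.1, 230.1], [290.2, 229.1], [285.4, 223.8], [282.9, 224.9]]
S [[272.2, 167.9], [266.1, 167.9], [264.1, 169.4], [265.2, 174.4], [266.1, 204.9], [265.2, 206.4], [257.8, 209.1], [260.2, 220.6], [262.8, 223.4], [281.6, 220.9], [284.2, 219.4], [280.6, 206.2], [276.6, 204.6], [275.2, 201.9], [275.4, 180.8], [273.9, 177.4], [274.1, 169.1]]
T rim [284.43460673 228.80879656] foot top corners [[271.4, 243.9], [291.4, 249.9], [297.4, 230.2], [277.5, 224.3]]
S rim [270.2633879  169.59635998] foot top corners [[280.5, 204.7], [258.5, 207.8], [262.6, 221.3], [285.5, 218.0]]
```

All four foot corners in the top view match the prediction within 0.6 px, so the candlestick is upright, centred and square. Next is the button.

Call:
step_arm([
  [0, 0, 0, -4.3, 2.2, 10, 0],
  [0, 0, 0, -4.4, 2.2, 20, 0],
  [0, 0, 0, 0, 0, 20, 0],
  [0, 0, 0, 0, 0, 15, 0],
  [0, 0, 0, 0, 0, 10, 0],
  [0, 0, 0, 0, 0, 7, 0],
  [0, 0, 0, 0, 0, 0, 0],
  [0, 0, 0, 0, 0, 0, 0],
])

```text
time_s: 27.8
ee_pos: [495.8, -310.4, 179.4]
ee_rot: [179.9, 0.1, 77.6]
force: [0.8, 0.5, -0.7]
gripper_width: 0.4
gripper_force: 0.0
```

Call:
step_arm([
  [0, 0, 0, 0, 0, 1, 0],
  [0, 0, 0, 0, 0, 1, 0],
  [0, 0, 0, 0, 0, 1, 0],
  [0, 0, 0, 0, 0, 1, 0],
  [0, 0, 0, 0, 0, 0, 0],
  [0, 0, 0, 0, 0, 0, 0],
  [0, 0, 0, 0, 0, 0, 0],
  [0, 0, 0, 0, 0, 0, 0],
])

```text
time_s: 28.8
ee_pos: [495.4, -310.3, 174.9]
ee_rot: [180.0, 0.1, 77.6]
force: [0.3, -0.3, 0.5]
gripper_width: 0.2
gripper_force: 0.0
```

Call:
step_arm([
  [0, 0, 0, 0, 0, 1, 0],
  [0, 0, 0, 0, 0, 1, 0],
  [0, 0, 0, 0, 0, 1, 0],
  [0, 0, 0, 0, 0, 1, 0],
  [0, 0, 0, 0, 0, 0.5, 0],
  [0, 0, 0, 0, 0, 0, 0],
  [0, 0, 0, 0, 0, 0, 0],
  [0, 0, 0, 0, 0, 0, 0],
])

```text
time_s: 29.8
ee_pos: [495.4, -310.3, 170.4]
ee_rot: [180.0, 0.1, 77.6]
force: [-0.1, 0.8, 2.7]
gripper_width: 0.4
gripper_force: 1.0
```

Call:
step_arm([
  [0, 0, 0, 0, 0, 0.4, 0],
  [0, 0, 0, 0, 0, 0, 0],
  [0, 0, 0, 0, 0, 0.4, 0],
  [0, 0, 0, 0, 0, 0, 0],
  [0, 0, 0, 0, 0, 0.4, 0],
  [0, 0, 0, 0, 0, 0, 0],
  [0, 0, 0, 0, 0, 0, 0],
  [0, 0, 0, 0, 0, 0, 0],
])

```text
time_s: 30.8
ee_pos: [495.5, -310.3, 169.3]
ee_rot: [180.0, 0.1, 77.6]
force: [-1.1, 0.5, 4.0]
gripper_width: 0.5
gripper_force: 1.9
```

Call:
step_arm([
  [0, 0, 0, 0, 0, 0.1, 0],
  [0, 0, 0, 0, 0, 0, 0],
  [0, 0, 0, 0, 0, 0, 0],
  [0, 0, 0, 0, 0, 0, 0],
  [0, 0, 0, 0, 0, 0, 0],
  [0, 0, 0, 0, 0, 0, 0],
  [0, 0, 0, 0, 0, 0, 0],
  [0, 0, 0, 0, 0, 0, 0],
])

```text
time_s: 31.8
ee_pos: [495.5, -310.3, 169.2]
ee_rot: [180.0, 0.1, 77.6]
force: [-1.7, 0.3, 4.7]
gripper_width: -0.0
gripper_force: 2.6
```

Call:
step_arm([
  [0, 0, 0, 0, 0, 0, 0],
  [0, 0, 0, 0, 0, 0, 0],
  [0, 0, 0, 0, 0, 0, 0],
  [0, 0, 0, 0, 0, 0, 0],
  [0, 0, 0, 0, 0, 0, 0],
  [0, 0, 0, 0, 0, 0, 0],
  [0, 0, 0, 0, 0, 0, 0],
  [0, 0, 0, 0, 0, 0, 0],
])

```text
time_s: 32.8
ee_pos: [495.5, -310.3, 169.2]
ee_rot: [180.0, 0.1, 77.6]
force: [-0.7, 1.1, 4.0]
gripper_width: 0.4
gripper_force: 2.6
```

Call:
step_arm([
  [0, 0, 0, 0, 0, 1, 0],
  [0, 0, 0, 0, 0, 1, 0],
  [0, 0, 0, 0, 0, 1, 0],
  [0, 0, 0, 0, 0, 1, 0],
  [0, 0, 0, 0, 0, 1, 0],
  [0, 0, 0, 0, 0, 0.5, 0],
  [0, 0, 0, 0, 0, 0, 0],
  [0, 0, 0, 0, 0, 0, 0],
])

```text
time_s: 33.8
ee_pos: [495.5, -310.3, 165.1]
ee_rot: [179.9, 0.1, 77.6]
force: [-2.4, 2.3, 12.0]
gripper_width: 0.7
gripper_force: 5.8
```

Call:
step_arm([
  [0, 0, 0, 0, 0, 0.5, 0],
  [0, 0, 0, 0, 0, 0, 0],
  [0, 0, 0, 0, 0, 0.5, 0],
  [0, 0, 0, 0, 0, 0, 0],
  [0, 0, 0, 0, 0, 0, 0],
  [0, 0, 0, 0, 0, 0, 0],
  [0, 0, 0, 0, 0, 0, 0],
  [0, 0, 0, 0, 0, 0, 0],
])

```text
time_s: 34.8
ee_pos: [495.5, -310.3, 164.9]
ee_rot: [179.9, 0.1, 77.6]
force: [-3.1, 1.4, 15.5]
gripper_width: 0.5
gripper_force: 7.6
```

On the hard stop now: 15.5 N with no further travel. I lift straight off.

Call:
step_arm([
  [0, 0, 0, 0, 0, -2, 0],
  [0, 0, 0, 0, 0, -3, 0],
  [0, 0, 0, 0, 0, -5, 0],
  [0, 0, 0, 0, 0, -10, 0],
  [0, 0, 0, 0, 0, -20, 0],
  [0, 0, 0, 0, 0, -30, 0],
  [0, 0, 0, 0, 0, -20, 0],
  [0, 0, 0, 0, 0, 0, 0],
])

```text
time_s: 35.8
ee_pos: [496.1, -310.6, 253.8]
ee_rot: [179.8, 0.1, 77.6]
force: [0.4, 0.2, 0.5]
gripper_width: 0.3
gripper_force: 0.0
```

Call:
step_arm([
  [0, 0, 0, 0, 0, 0, 0],
  [0, 0, 0, 0, 0, 0, 0],
  [0, 0, 0, 0, 0, 0, 0],
  [0, 0, 0, 0, 0, 0, 0],
  [0, 0, 0, 0, 0, 0, 0],
  [0, 0, 0, 0, 0, 0, 0],
  [0, 0, 0, 0, 0, 0, 0],
  [0, 0, 0, 0, 0, 0, 0],
])

```text
time_s: 36.8
ee_pos: [495.5, -310.2, 252.6]
ee_rot: [180.0, 0.1, 77.6]
force: [-0.7, 0.2, 0.9]
gripper_width: 0.6
gripper_force: 0.0
```

```bash
python3 - <<'E'
from workcell import *
from h import *
import pickle
s=state();print(s["time_s"],s["ee_pos"],s["force"])
S0,_=pickle.load(open("f3.pkl","rb"));S=grab_frame("scene")
print("candlestick change",np.abs(S["image"][150:235,250:310].astype(int)-S0["image"][150:235,250:310]).mean())
print(job_done())
E
```

```text
36.8 [ 495.454813   -310.16243722  252.58073426] [-0.72099746  0.24193705  0.87522599]
candlestick change 1.7091503267973855
the job is handed in; nothing more can be done
None
```

The job is handed in at 36.8 s, with no verdict returned: the candlestick was stood on the table, then set upright, centred and square to the camera on the plinth, and the shutter was held at half press for at least 2 s, pressed fully and released.

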